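# Push a vial rack through the spring gate of a transfer chute

### The arm

A 6-joint arm with a two-finger parallel gripper is mounted at the origin on a cart in front of the work surface, level with it; the furniture and walls round the work are solid. World frame = base frame: x ahead of the robot, y to its left, z up, the work surface at z = 0. Lengths are in m, angles in degrees, forces in N, time in s.
With the tool pointing down it reaches from about 0.35 to 0.875 m from the base axis. Payload 4.2 kg.
Tool frame: the origin (TCP) lies midway between the tips of the shut fingers; the grasp point (between the pads) lies 19 mm behind it; z points along the fingers, y is the line along which they close (so a half turn about z gives the same grasp; the last joint's range is limited). The gripper opens to 87 mm and grips with 3 to 60 N. Pads are 19 mm wide; open, the fingers measure 117 mm over their backs; the gripper's body (75 mm by 190 mm) begins 51 mm behind the grasp point.
Start: joints at [-57.548, 22.042, 0.453, 0, -68.411, -14.817], TCP at [0.189, -0.596, 0.185] pointing down, gripper open.
Joint ranges: [-179.83, 179.83], [-69.29, 118.12], [-61.27, 80.66], [-181.25, 117.63], [-171.15, -9.14], [-177.46, 177.46]. Speed limits (degrees/s): [159.86, 159.86, 180, 180, 180, 180].

### API

Orientations are given as [roll, pitch, yaw] about the fixed x, y, z axes, in that order (R = Rz(yaw) Ry(pitch) Rx(roll)).
In Python, from workcell import env gives the robot as it stands. The module is installed in compiled form; this text tells all that it offers. Calls block until the motion is done:
- env.goto(position, orientation): joint-space move of the TCP to a pose.
- env.move_straight(position, rotation=None, rate=0.15, force_limit=None): straight line of the TCP; rotation=None keeps the orientation; rate is the mean speed in m/s. With force_limit (N) it stops when the force on the tool has changed by that much, and returns True; else False.
- env.set_joints(angles): joint-space move.
- env.gripper_to(opening, grasp_force=None): opening from 0.0 (shut) to 1.0 (fully open); grasp_force is the grip in N (None keeps the last); returns when the fingers have stopped.
- env.dwell(seconds).
- env.inverse_kinematics(position, orientation): joint angles nearest the present ones, or None.
- env.read_state(): the state.
- env.grab_frame(name): name is "side" or "top"; returns a dict with "image" (384x512x3 uint8, blue, green, red), "fx", "fy", "cx", "cy" (pixels), "D" ([k1, k2, p1, p2, k3] as OpenCV has them; the pictures are not rectified), "position" and "orientation" of the camera in the world. Camera axes: x right, y up, looking along -z (the intrinsics and any distortion apply to the point x, -y, -z); pixel columns grow to the right and rows downward; lengths in m; the calibration is good to about 2 mm. A picture is of the moment at which its call begins. There is no depth.
A pose or a line that the arm cannot do raises env.Unreachable and nothing moves.
- env.close_job(): hands the job in; it is judged then, once.
Trained networks look in a picture, given as the dict that the camera call returned (one of the last four; its "shot" number tells which), for a name from the list of things; names that differ only in an ending like _2 or _b are one class to them, and where a whole thing is asked for, a point or a joint stands for the part that bears it (a point fixed in the world has none). Each returns a list of dicts, best first, with "score" (0 to 1); they miss things now and then, are a little off and sometimes report something else, mostly with a low value. They report only what shows in the picture. A call takes as long as a camera call. They do not tell look-alikes from the thing itself.
- env.search_frame(picture, thing): "xyz" ([x, y, z] in m, in world coordinates, good to about 4 mm: the middle of the surface that is visible of it).
- env.trace(picture, thing): "mask" (384x512 bool, what is visible of it).
The state is a dict: "clock": time; "joint_positions": joint angles; "qvel": joint speeds; "joint_torque": joint torques, N m; "position": TCP position; "tool_rot": TCP orientation; "force": force on the tool from outside, world axes, zero at the start; "wrist_torque": the same for the moment, N m; "opening": opening from 0.0 (shut) to 1.0 (fully open); "finger_force": force on a finger pad.
Only numpy, scipy, OpenCV 4.12 (cv2) and the standard library are available. Lean on these libraries where they do the work, as an engineer would, in place of code of your own. Each camera call takes 0.05 s, during which the arm holds its last target. There are 200 camera calls.

### The job

Press the long orange pedal bar down with one fingertip to drop the red gate out of the chute, and keep it held down while you push the loaded vial rack from behind, along the chute and past the gate, until it is fully home against the end stop. Then let go of the pedal so that the gate comes up again behind the rack. Only push: do not lift or carry the rack or a vial, keep the vials standing in it, never ram the closed gate or let the gate up under the rack, and leave the beaker, tin and rubber bulb where they are.

Things in the scene. Friction and masses are not known exactly. Their poses are not given: they have to be found in the camera images.
- chute: Fixed grey-floored chute with low aluminium walls. Origin on the worktop under the gate, on the centre line; +y is the rack's way to the end stop (rubber face at y = +168 mm), pedal on the -x side, z up. Floor top 34 mm above the worktop, from y = -235 mm (open flared entry to -261 mm). Inner width 80 mm, walls 4 mm thick, tops at 52 mm; the chute is empty behind the waiting rack.
- vial_rack: White loose vial rack, 76 (x) x 150 (y) x 29 mm, on the chute floor before the gate, long side along the chute, 2 mm play to each wall. Origin at the centre of its underside; axes as the chute's. 0.2 to 0.3 kg with its vials; slides under about 1 to 3 N. Home: origin at chute y = +93 mm (front on the end stop, rear 14 mm past the stop plate).
- gate_angle (a joint): Angle of the gate (rad) about its hinge rod, which runs along the chute at x = +50 mm, 10 mm above the worktop. 0 = closed, held up by a spring; grows as the pedal is pressed. From 0.16 on the stop plate is wholly below the floor; at 0.20 the pedal is level; hard stop at 0.245. It springs shut when let go.
- pedal (a point): Orange pedal bar of the gate, outside the chute's -x wall: chute x = -90 to -50 mm, y = -230 to +30 mm (beside the whole push), so a fingertip can slide along it while holding it down. This point: top face, middle of its width, chute y = 0. Top face 68 mm above the worktop when closed, 44 at joint 0.20, 39 at the hard stop. Takes about 2.5 N at first, 5 N when down.
- gate: The whole hinged gate: two dark cross arms under the chute floor, the red stop plate and the orange pedal bar, one rigid piece. Origin on the hinge rod at chute x = +50, y = 0, 10 mm above the worktop; axes as the chute's when closed.
- stop_plate (a point): Red stop plate of the gate, standing up through a slot in the chute floor at chute y = 0; 8 mm thick along the chute, x = -35 to +5 mm, 5 to 13 mm above the floor when closed. It sinks as the pedal is pressed; the rack cannot push it over. This point: middle of its top edge.
- vial_1: glass sample vial with screw cap, 27 mm across, 59 mm tall, standing in a hole of the rack; origin at the centre of its underside, z up. White cap.
- vial_2: glass sample vial with screw cap, 27 mm across, 59 mm tall, standing in a hole of the rack; origin at the centre of its underside, z up. Black cap.
- vial_4: glass sample vial with screw cap, 27 mm across, 59 mm tall, standing in a hole of the rack; origin at the centre of its underside, z up. Black cap.
- beaker_50: Bystander: clear empty beaker, 45 mm across, 60 mm tall, loose on the worktop; origin at the centre of its underside.
- gasket_box: Bystander: small grey steel tin, 49 x 69 x 20 mm, loose on the worktop; origin at the centre of its underside.
- pipette_bulb: Bystander: red rubber bulb, 44 mm across, 62 mm tall, loose on the worktop; origin at the centre of its underside.
There are look-alikes about, which are no part of the job. Leave any blue or green look-alike of the vial_4 alone.

How it is judged:
By the outcome, as a careful person would: the job done as asked, in the order asked, and still so for the second after the job is handed in, with the robot touching nothing.
It also fails if it takes over 48 s, if anything falls off the work surface, if the arm or the gripper's body presses on something with over 40 N, if the wrist force passes 120 N, or if a joint passes its speed limit or range.

## Working session

There is one attempt and no reset: what is moved stays moved. The work goes in short steps, each a Python script; the robot and the scene stay as the last script left them, time stands still between calls to the robot, and variables do not carry over. Pictures are saved under pics/ and viewed, at most 10 in all, crops included, and the job is handed in when it is done.

```bash
mkdir -p pics; python3 - <<'E'
from workcell import env
import cv2,numpy as np
for n in("top","side"):
    f=env.grab_frame(n); cv2.imwrite(f"pics/{n}1.png",f["image"])
    print(n,[f[k] for k in("fx","fy","cx","cy","D","position","orientation")])
    for t in("chute","vial_rack","pedal","gate","stop_plate","vial_1","beaker_50","gasket_box","pipette_bulb"):
        try:
            for d in env.search_frame(f,t)[:5]: print(t,np.round(d["xyz"],3),round(d["score"],2))
        except Exception as e: print(t,e)
s=env.read_state();print(s["clock"],s["position"],s["tool_rot"],s["force"],s["opening"])
E
```

```text
top [419.57502536096626, 419.57502536096626, 255.4748447512131, 186.72722389987663, array([-0.1057442,  0.       ,  0.       ,  0.       ,  0.       ]), array([ 0.45058749, -0.00443223,  1.23128922]), array([  4.11996981,   0.34550017, -91.64689468])]
chute [0.54  0.036 0.036] 0.69
vial_rack [ 0.551 -0.086  0.061] 0.82
vial_rack [ 0.49  -0.053  0.069] 0.49
pedal [ 0.488 -0.054  0.071] 0.96
stop_plate [ 0.49  -0.053  0.067] 0.84
vial_1 [ 0.404 -0.054  0.06 ] 0.61
vial_1 [0.395 0.01  0.058] 0.53
vial_1 [ 0.532 -0.022  0.096] 0.45
vial_1 [ 0.532 -0.097  0.096] 0.45
beaker_50 [0.471 0.182 0.007] 0.46
beaker_50 [ 0.515 -0.287  0.022] 0.17
gasket_box [ 0.532 -0.022  0.097] 0.73
gasket_box [ 0.518 -0.287  0.02 ] 0.55
pipette_bulb [0.641 0.054 0.037] 0.75
side [369.9788599963988, 369.9788599963988, 250.81659199989303, 187.50314674148893, array([0.01235909, 0.        , 0.        , 0.        , 0.        ]), array([ 0.45205275, -0.72630672,  0.57433175]), array([56.00465945, -1.0308646 , -6.72018691])]
chute [ 0.54  -0.082  0.031] 0.98
vial_rack [ 0.552 -0.124  0.065] 0.71
pedal [ 0.483 -0.086  0.068] 0.91
gate [ 0.488 -0.086  0.063] 0.67
stop_plate [ 0.483 -0.086  0.068] 0.86
vial_1 [ 0.407 -0.065  0.041] 0.71
vial_1 [0.395 0.002 0.043] 0.67
vial_1 [ 0.529 -0.109  0.084] 0.58
vial_1 [ 0.564 -0.075  0.081] 0.56
vial_1 [ 0.529 -0.035  0.081] 0.55
beaker_50 [0.47  0.162 0.04 ] 0.85
gasket_box [ 0.511 -0.299  0.019] 0.62
pipette_bulb [0.64  0.046 0.034] 0.67
1.0 [ 0.18936865 -0.59561805  0.18506933] [-1.79997745e+02  1.80763267e-03 -1.62367712e+02] [-0.48523734  0.06511237 -0.10404919] 0.9998918661998171
```

View pics/top1.png

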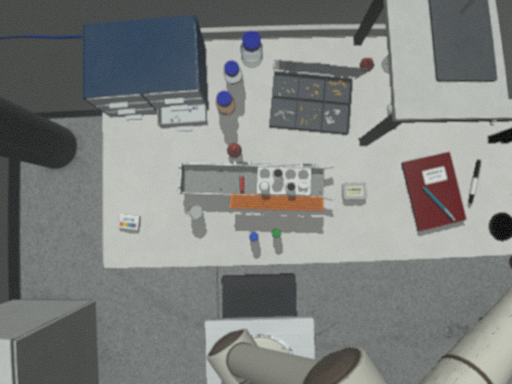

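View pics/side1.png

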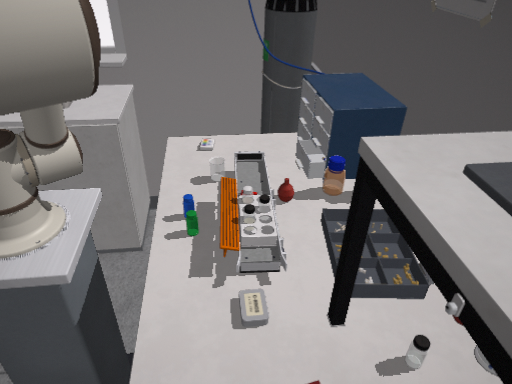

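Top view: image left is world +y and up is world +x. The chute runs cols 180–328, rows 163–197. The orange pedal is at (277,203), the rack at cols 257–311, and the red plate at (242,184). Blue and green look-alikes of the vials stand at (254,237) and (276,233). Both lie outside the chute, so they get left alone. Bulb (234,150), beaker (196,212) and tin (354,190) also stay put. Next I fit the pedal and rack pose by colour at known heights and check it with a crop.

```bash
cat > h.py <<'E'
from workcell import env
import cv2,numpy as np
from scipy.spatial.transform import Rotation as R
def K(f): return np.array([[f["fx"],0,f["cx"]],[0,f["fy"],f["cy"]],[0,0,1.]])
def rot(f): return R.from_euler("xyz",f["orientation"],degrees=True).as_matrix()
def back(f,px,z):
    u=cv2.undistortPoints(np.float64(px).reshape(-1,1,2),K(f),np.float64(f["D"])).reshape(-1,2)
    d=np.c_[u[:,0],-u[:,1],-np.ones(len(u))]@rot(f).T
    c=np.array(f["position"]); return c+d*((z-c[2])/d[:,2])[:,None]
def proj(f,P):
    q=(np.float64(P).reshape(-1,3)-f["position"])@rot(f)*[1,-1,-1]
    return cv2.projectPoints(q,np.zeros(3),np.zeros(3),K(f),np.float64(f["D"]))[0].reshape(-1,2)
def orange(f):
    h=cv2.cvtColor(f["image"],cv2.COLOR_BGR2HSV)
    m=cv2.inRange(h,(5,150,100),(20,255,255))
    n,l,s,_=cv2.connectedComponentsWithStats(m); return l==1+np.argmax(s[1:,4])
def chute(o,yaw,P): # chute pts -> world
    c,s=np.cos(yaw),np.sin(yaw); P=np.float64(P).reshape(-1,3)
    return np.c_[o[0]+c*P[:,0]-s*P[:,1],o[1]+s*P[:,0]+c*P[:,1],P[:,2]]
E
python3 - <<'E'
from h import *
for n in("top","side"):
    f=env.grab_frame(n)
    m=orange(f); ys,xs=np.nonzero(m)
    w=back(f,np.c_[xs,ys],.068)[:,:2]
    r=cv2.minAreaRect(np.float32(w*1000)); print(n,"pedal",r,len(xs))
    t=env.trace(f,"vial_rack")
    if t:
        ys,xs=np.nonzero(t[0]["mask"]); w2=back(f,np.c_[xs,ys],.063)
        print("rack",t[0]["score"],cv2.minAreaRect(np.float32(w2[:,:2]*1000)))
    t=env.trace(f,"chute")
    if t:
        ys,xs=np.nonzero(t[0]["mask"]); w2=back(f,np.c_[xs,ys],.052)
        print("chute",t[0]["score"],cv2.minAreaRect(np.float32(w2[:,:2]*1000)))
    # model overlay using pedal
    (cx,cy),(a,b),an=r
    yaw=np.deg2rad(an if a<b else an-90)
    o0=np.array([cx,cy])/1000; c,s=np.cos(yaw),np.sin(yaw)
    o=o0-np.array([c*-.07-s*-.1,s*-.07+c*-.1]); print("origin",o,np.rad2deg(yaw))
    x0,y0,S=((165,150,4.4) if n=="top" else (205,135,4))
    im=cv2.resize(f["image"][y0:y0+(65 if n=="top" else 140),x0:x0+(180 if n=="top" else 90)],None,fx=S,fy=S,interpolation=cv2.INTER_CUBIC)
    def poly(P,col):
        q=(proj(f,chute(o,yaw,P))-[x0,y0]+.5)*S
        cv2.polylines(im,[np.int32(q).reshape(-1,1,2)],True,col,1)
    poly([[-.09,-.23,.068],[-.05,-.23,.068],[-.05,.03,.068],[-.09,.03,.068]],(255,0,0))
    poly([[-.04,-.235,.034],[.04,-.235,.034],[.04,.168,.034],[-.04,.168,.034]],(0,255,0))
    poly([[-.035,-.004,.047],[.005,-.004,.047],[.005,.004,.047],[-.035,.004,.047]],(255,0,255))
    cv2.imwrite(f"pics/{n}2.png",im)
E
```

```text
top pedal ((489.6010437011719, -55.48949432373047), (250.66896057128906, 34.0760612487793), 86.81749725341797) 931
chute 0.66 ((542.1827392578125, 12.585769653320312), (413.32391357421875, 133.63302612304688), 86.6797103881836)
origin [0.56504475 0.04047012] -3.1825027465820312
side pedal ((489.95111083984375, -69.60528564453125), (282.9358825683594, 39.636844635009766), 86.47750091552734) 1200
rack 0.77 ((547.9677124023438, -95.49903869628906), (177.53819274902344, 76.6009292602539), 86.69720458984375)
chute 0.76 ((538.411376953125, -3.765594482421875), (477.1979064941406, 132.36033630371094), 87.2286148071289)
origin [0.56596291 0.02590496] -3.5224990844726562
```

View pics/top2.png

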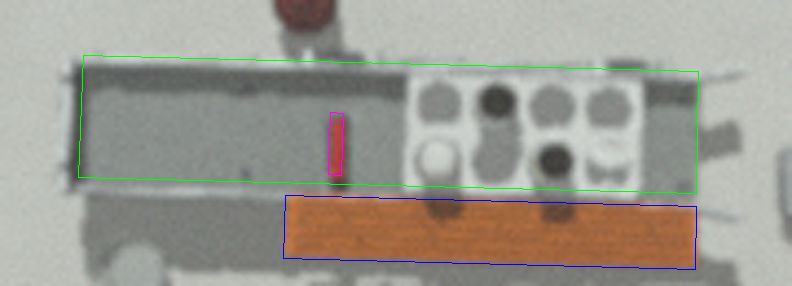

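View pics/side2.png

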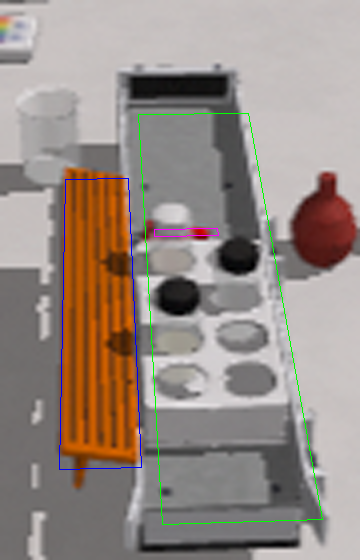

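The crops confirm the rack with its white and black caps: rack top corners (406,72), (642,82), (640,197), (404,190) and plate centre (339,153) in the enlarged top crop. My overlay sits about 4 mm too far in +x and, in the side view, too far in −y. I'll refine it from these points.

```bash
python3 - <<'E'
from h import *
ft,fs=env.grab_frame("top"),env.grab_frame("side")
T=lambda L:(np.float64(L)+.5)/4.4-.5+[165,150]
S=lambda L:(np.float64(L)+.5)/4-.5+[205,135]
r=lambda v:np.round(v[:,:2]*1000,1).tolist()
print("top rack",r(back(ft,T([[406,72],[642,82],[640,197],[404,190]]),.063)))
print("top plate",r(back(ft,T([[339,120],[339,185]]),.047)))
print("top stop end",r(back(ft,T([[80,75],[75,180]]),.052)))
print("top pedal ends",r(back(ft,T([[285,228],[696,238]]),.068)))
print("side rack rear top, rear bottom",r(back(fs,S([[145,407],[290,398]]),.063)),r(back(fs,S([[146,446],[290,438]]),.034)))
print("side plate top",r(back(fs,S([[147,228],[211,228]]),.047)))
print("side pedal",r(back(fs,S([[97,172],[100,453]]),.068)))
print("side floor entry",r(back(fs,S([[135,510],[305,505]]),.034)))
E
```

```text
top rack [[593.1, -5.4], [582.3, -155.6], [509.0, -151.5], [517.9, -2.0]]
top plate [[565.2, 38.6], [523.2, 39.7]]
top stop end [[598.9, 205.0], [531.0, 209.2]]
top pedal ends [[495.8, 73.7], [481.8, -185.3]]
side rack rear top, rear bottom [[508.3, -151.7], [584.3, -152.0]] [[509.1, -149.8], [586.1, -151.2]]
side plate top [[527.3, 33.1], [567.2, 29.4]]
side pedal [[498.6, 68.1], [482.6, -188.8]]
side floor entry [[499.2, -195.6], [585.0, -200.6]]
```

The two cameras agree. Chute origin is about (0.558, 0.038), yaw −3.4°, and the rack rear is at chute y ≈ −191. The stop face comes out at 169 and the pedal ends at +31/−228, which match the given sizes. Plan: straddle the −x wall with the fingers about 50 mm apart, one on the pedal and one behind the rack. I'll move above the start point first and check the opening.

```bash
cat >> h.py <<'E'
O=np.array([.558,.038]); YAW=np.deg2rad(-3.4); RPY=[180,0,-93.4]
def tgt(x,y,z): return chute(O,YAW,[[x,y,z]])[0]
def st(): 
    s=env.read_state(); print(round(s["clock"],2),np.round(s["position"],4),"F",np.round(s["force"],1),"op",round(s["opening"],3)); return s
E
python3 - <<'E'
from h import *
for p in([.33,-.33,.24],[.40,-.20,.24],tgt(-.03,-.211,.15)):
    print(env.inverse_kinematics(p,RPY))
env.goto([.33,-.33,.24],RPY); env.goto([.40,-.20,.24],RPY)
env.gripper_to(50/87); env.goto(tgt(-.03,-.211,.15),RPY)
env.move_straight(tgt(-.03,-.211,.085),rate=.08)
st()
ft,fs=env.grab_frame("top"),env.grab_frame("side")
x=fs["image"][120:300,150:340]; cv2.imwrite("pics/above.png",cv2.resize(x,None,fx=3.3,fy=3.3,interpolation=cv2.INTER_CUBIC))
print(proj(fs,[tgt(-.03,-.211,.085),tgt(-.0625,-.211,.085),tgt(.0025,-.211,.085)])-[150,120])
E
```

```text
[-24.97616032   4.12323233 -15.27249192   0.         -70.60427575
  21.57616032]
[ -5.62912749   2.05088903 -17.50336174   0.         -70.44574923
   2.22912749]
[ -1.22376719  15.76043691 -14.14565766   0.         -60.09390543
  -2.17623281]
5.72 [ 0.516  -0.171   0.0856] F [-0.1 -0.6  0.8] op 0.574
[[ 95.41779555 114.20169794]
 [ 79.07384522 114.60974798]
 [111.67738508 113.7979827 ]]
```

View pics/above.png

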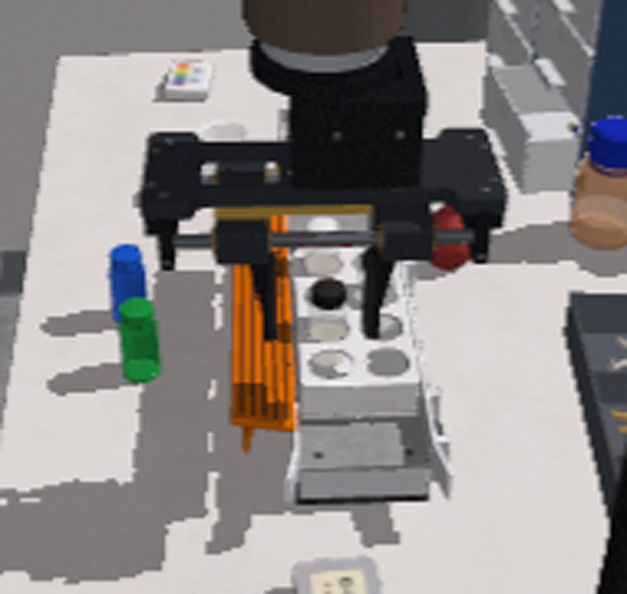

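The fingertips show at crop (270,338) and (371,338), but I predicted about row 377. The columns match. This has to be resolved before descending.

```bash
python3 - <<'E'
from h import *
s=st(); print(s["tool_rot"],np.round(s["joint_positions"],2))
fs=env.grab_frame("side"); print(fs["position"],fs["orientation"])
for z in(.085,.104,.12,.155):
    print(z,((proj(fs,[tgt(-.0625,-.211,z)])-[150,120])*3.3).round())
for y in(-.19,-.17,-.15):
    print(y,((proj(fs,[tgt(-.0625,y,.085)])-[150,120])*3.3).round())
x=fs["image"][190:240,200:290]; cv2.imwrite("pics/tips.png",cv2.resize(x,None,fx=8,fy=8,interpolation=cv2.INTER_NEAREST))
E
```

```text
5.82 [ 0.5161 -0.1709  0.0857] F [-0.  -0.  -0.1] op 0.573
[-1.79918960e+02 -5.20833251e-03 -9.33930889e+01] [-1.220e+00  1.960e+01 -1.901e+01  1.000e-02 -5.131e+01 -2.180e+00]
[ 0.45205275 -0.72630672  0.57433175] [56.00465945 -1.0308646  -6.72018691]
0.085 [[261. 378.]]
0.104 [[260. 354.]]
0.12 [[260. 333.]]
0.155 [[259. 285.]]
-0.19 [[261. 356.]]
-0.17 [[260. 335.]]
-0.15 [[260. 315.]]
```

View pics/tips.png

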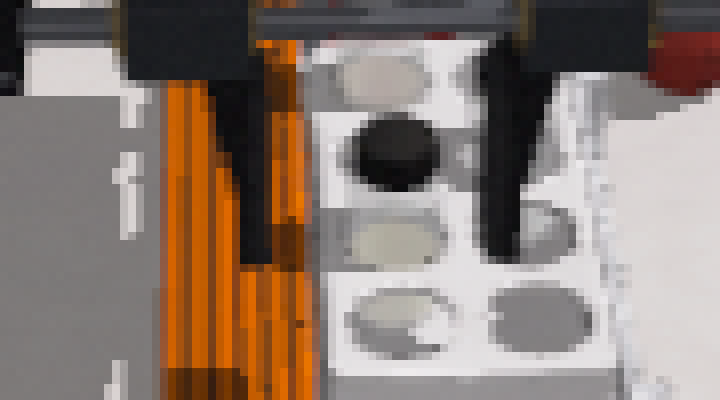

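```bash
python3 - <<'E'
from h import *
f=env.grab_frame("top"); im=cv2.resize(f["image"][140:260,200:360],None,fx=5,fy=5,interpolation=cv2.INTER_CUBIC)
for z,c in((.155,(0,255,255)),(.085,(0,0,255))):
    for x,y in((-.0375,-.095),(.0375,-.095),(.0375,.095),(-.0375,.095)):
        p=(proj(f,[tgt(-.03+y,-.211+x,z)])[0]-[200,140]+.5)*5; cv2.circle(im,tuple(int(v) for v in p),4,c,-1)
for x in(-.0625,.0025):
    p=(proj(f,[tgt(x,-.211,.085)])[0]-[200,140]+.5)*5; cv2.circle(im,tuple(int(v) for v in p),4,(0,255,0),-1)
cv2.imwrite("pics/topg.png",im)
E
```

```text
(no output)
```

View pics/topg.png

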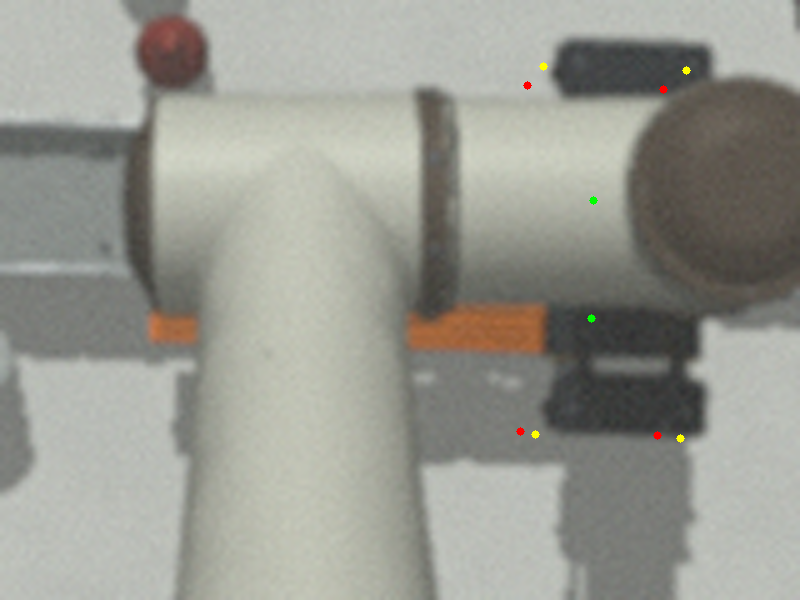

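The body's xy agrees with the prediction, so only the apparent tip height is in doubt. I'll settle it with a gentle guarded touch on the pedal, whose top is known to be at 68 mm.

```bash
python3 - <<'E'
from h import *
print(env.move_straight(tgt(-.03,-.211,.055),rate=.02,force_limit=1.5)); s=st(); print(s["wrist_torque"])
f=env.grab_frame("side"); t=orange(f); print(t.sum())
x=f["image"][170:260,190:300]; cv2.imwrite("pics/touch.png",cv2.resize(x,None,fx=6,fy=6,interpolation=cv2.INTER_CUBIC))
print(((proj(f,[tgt(-.0625,-.211,s["position"][2]),tgt(-.07,-.23,.068)])-[190,170])*6).round())
E
```

```text
False
7.57 [ 0.5156 -0.1709  0.0552] F [ 0.  -0.5  0.1] op 0.575
[0.01569433 0.0775035  0.04162803]
472
[[236. 454.]
 [213. 466.]]
```

View pics/touch.png

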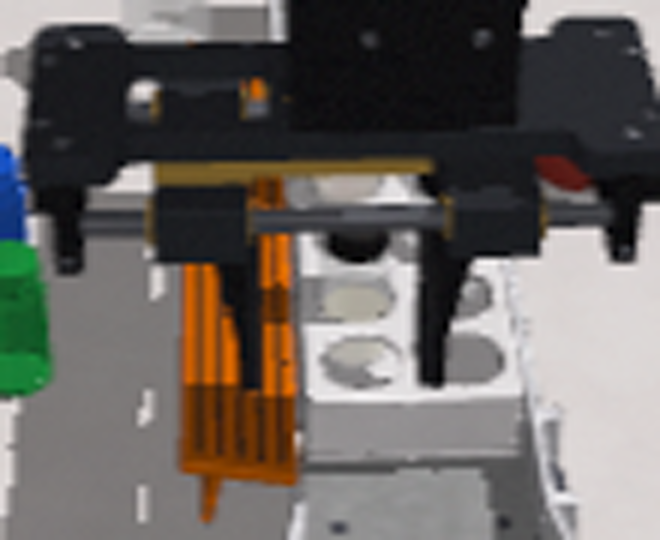

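At reported z 55 mm there is no contact, and the tips still show above the pedal. The real tips look about 28 mm higher than the reported TCP. I'll continue the guarded descent to measure that offset against the pedal.

```bash
python3 - <<'E'
from h import *
f0=env.read_state()["force"]
for z in(.048,.044,.040,.036,.032,.028,.024):
    h=env.move_straight(tgt(-.03,-.211,z),rate=.02,force_limit=1.5); s=st()
    if h: break
print(np.round(s["wrist_torque"],2))
f=env.grab_frame("side"); ys,xs=np.nonzero(orange(f)); print(ys.max(),xs.min(),len(xs))
E
```

```text
8.12 [ 0.5155 -0.1709  0.0478] F [ 0.7 -0.3  0.4] op 0.574
8.47 [ 0.5154 -0.1708  0.0438] F [ 0.1 -0.3  0.3] op 0.575
8.82 [ 0.5154 -0.1709  0.0398] F [0.7 0.3 0.2] op 0.573
9.17 [ 0.5154 -0.1708  0.0358] F [-0.5  0.5 -0.4] op 0.573
9.52 [ 0.5154 -0.1708  0.0318] F [-0.4  0.2 -0.3] op 0.576
9.75 [ 0.5157 -0.1709  0.0288] F [-0.3  0.7  2.3] op 0.575
[ 0.1   0.11 -0.02]
256 220 303
```

```bash
python3 - <<'E'
from h import *
st()
f=env.grab_frame("side"); a=f["image"]; b=cv2.imread("pics/side1.png")
o=lambda im: orange({"image":im})
A,B=o(a),o(b)
for c in range(220,240,3):
    print(c,np.nonzero(A[:,c])[0][[0,-1]] if A[:,c].any() else None,np.nonzero(B[:,c])[0][[0,-1]])
print(np.round(proj(f,[tgt(-.0625,-.2205,z) for z in(.028,.068)]),1).tolist())
# dark finger tips: lowest dark row per column
g=a.max(2)
print([(c,int(np.max(np.nonzero(g[205:262,c]<45)[0],initial=-1))+205) for c in range(222,272,2)])
x=a[180:270,190:300]; cv2.imwrite("pics/contact.png",cv2.resize(x,None,fx=6,fy=6,interpolation=cv2.INTER_CUBIC))
E
```

```text
9.8 [ 0.5158 -0.1709  0.029 ] F [0.  0.7 2.8] op 0.573
220 [226 248] [226 248]
223 [225 249] [177 248]
226 [226 250] [177 250]
229 [247 249] [178 249]
232 [246 250] [178 249]
235 [224 250] [179 250]
238 [227 250] [209 250]
[[229.5, 258.8], [229.2, 244.3]]
[(222, 224), (224, 224), (226, 224), (228, 230), (230, 245), (232, 244), (234, 207), (236, 207), (238, 207), (240, 207), (242, 207), (244, 207), (246, 212), (248, 213), (250, 213), (252, 212), (254, 207), (256, 207), (258, 207), (260, 243), (262, 243), (264, 233), (266, 228), (268, 223), (270, 223)]
```

View pics/contact.png

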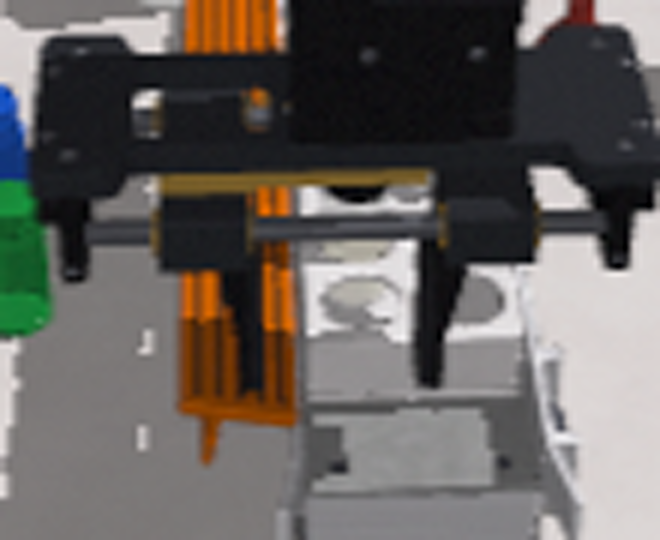

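The tip pixel (231,245) matches pedal-top height 68 mm within 1 px, and the second finger stands on the floor side behind the rack. So the real tips are 39 mm above the reported TCP, and I'll correct for that. To keep the gripper body clear of the rear black-cap vial I'll lean the tool 8° back, then press.

```bash
cat >> h.py <<'E'
def pose(y,z,a=8,x=-.03):
    Rw=R.from_euler("z",-3.4,degrees=True)*R.from_euler("x",a,degrees=True)*R.from_euler("xyz",[180,0,-90],degrees=True)
    m=Rw.as_matrix(); return tgt(x,y,z)+.039*m[:,2],Rw.as_euler("xyz",degrees=True)
E
python3 - <<'E'
from h import *
p,r=pose(-.211,.078); print(p,r)
env.move_straight(tgt(-.03,-.211,.045),rate=.05)
env.move_straight(p,rotation=r,rate=.05); s=st(); print(s["tool_rot"])
for y in(-.1,.012): print(env.inverse_kinematics(*pose(y,.0415)) is not None)
for z in(.060,.050,.0415):
    print(z,env.move_straight(pose(-.211,z)[0],rate=.04,force_limit=15)); st()
env.dwell(.2); st()
f=env.grab_frame("side"); A=orange(f); B=orange({"image":cv2.imread("pics/side1.png")})
for c in (223,226,232,235): print(c,*[np.nonzero(M[:,c])[0][-1] for M in(A,B) if M[:,c].any()])
cv2.imwrite("pics/pressed.png",f["image"])
E
```

```text
[ 0.51586106 -0.16543122  0.03937955] [180.    8.  -93.4]
10.64 [ 0.5158 -0.1665  0.039 ] F [-0.1  0.2  0.4] op 0.576
[179.96290786   7.94151406 -93.53612063]
True
True
0.06 False
11.24 [ 0.5155 -0.1652  0.0214] F [-2.   1.   3.7] op 0.576
0.05 False
11.64 [ 0.5153 -0.1655  0.0116] F [-4.2  0.2  6.1] op 0.575
0.0415 False
12.0 [ 0.5148 -0.1655  0.0033] F [-4.4  0.4  7. ] op 0.574
12.2 [ 0.5148 -0.1655  0.0034] F [-4.1 -0.2  7.4] op 0.573
223 266 248
226 259 250
232 259 249
235 250
```

The pedal edge dropped about 9.5 px, roughly 26 mm, so the gate is down to about 42 mm, held at 7 N. Now I push.

```bash
python3 - <<'E'
from h import *
for y in(-.195,-.12,-.06,-.01):
    h=env.move_straight(pose(y,.0415)[0],rate=.05,force_limit=10); s=st(); print(y,h)
    if h: break
else:
    h=env.move_straight(pose(.016,.0415)[0],rate=.03,force_limit=6); s=st(); print("end",h)
d=s["position"][:2]-O; print("tcp chute y",-np.sin(YAW)*d[0]+np.cos(YAW)*d[1])
f=env.grab_frame("top"); print([ (np.round(t["xyz"],3),round(t["score"],2)) for t in env.search_frame(f,"vial_rack")[:2]])
f=env.grab_frame("side"); cv2.imwrite("pics/pushed.png",f["image"][100:300,150:350])
E
```

```text
12.72 [ 0.5193 -0.1506  0.0043] F [-1.3 -2.4  6.7] op 0.574
-0.195 False
14.37 [ 0.524  -0.076   0.0043] F [-0.5 -4.8  5.7] op 0.577
-0.12 False
15.72 [ 0.5273 -0.0157  0.0042] F [-0.3 -4.   6.4] op 0.576
-0.06 False
16.87 [0.5301 0.0345 0.0042] F [-0.4 -4.4  6.4] op 0.575
-0.01 False
17.52 [0.5308 0.0526 0.0044] F [ 0.7 -2.3  4.5] op 0.574
end True
tcp chute y 0.012916096455707403
[(array([0.59 , 0.164, 0.062]), 0.49)]
```

```bash
python3 - <<'E'
from h import *
h=env.move_straight(pose(.018,.0415)[0],rate=.02,force_limit=12); s=st(); print("end",h)
d=s["position"][:2]-O; print("tip chute y",-np.sin(YAW)*d[0]+np.cos(YAW)*d[1]-.0054)
# hold the pedal, back off, check
env.move_straight(pose(-.02,.0415)[0],rate=.05); st()
ft=env.grab_frame("top"); f=env.grab_frame("side")
for n,g in(("t",ft),("s",f)):
    for v in("vial_1","vial_rack"): print(n,v,[(np.round(t["xyz"],3).tolist(),round(t["score"],2)) for t in env.search_frame(g,v)[:6]])
E
```

```text
17.96 [0.5306 0.0525 0.0044] F [ 0.5 -3.6  4. ] op 0.573
end True
tip chute y 0.007402685514568694
18.66 [0.5288 0.0263 0.0038] F [0.4 2.5 6.4] op 0.574
t vial_1 [([0.399, 0.011, 0.061], 0.62), ([0.405, -0.055, 0.055], 0.57)]
t vial_rack [([0.591, 0.161, 0.06], 0.53)]
s vial_1 [([0.394, -0.002, 0.04], 0.64), ([0.644, 0.046, 0.033], 0.36)]
s vial_rack [([0.539, 0.058, 0.054], 0.8)]
```

```bash
python3 - <<'E'
from h import *
env.move_straight(pose(-.02,.080)[0],rate=.03); st()
env.move_straight(pose(-.06,.20)[0],rate=.12); env.goto([.38,-.22,.25],RPY); st()
ft=env.grab_frame("top"); f=env.grab_frame("side")
for n,g in(("t",ft),("s",f)):
    for v in("vial_1","vial_rack","stop_plate"): print(n,v,[(np.round(t["xyz"],3).tolist(),round(t["score"],2)) for t in env.search_frame(g,v)[:6]])
a=cv2.resize(ft["image"][140:220,165:335],None,fx=4.4,fy=4.4,interpolation=cv2.INTER_CUBIC)
b=cv2.resize(f["image"][130:260,190:330],None,fx=1.8,fy=1.8,interpolation=cv2.INTER_CUBIC)
c=np.zeros((a.shape[0]+b.shape[0],a.shape[1],3),np.uint8); c[:a.shape[0]]=a; c[a.shape[0]:,:b.shape[1]]=b
q=(proj(ft,[chute(O,YAW,[[x,y,.063]])[0] for y in(.018,.168) for x in(-.04,.04)])-[165,140]+.5)*4.4; print(q.round())
cv2.imwrite("pics/final.png",c); print(c.shape)
E
```

```text
20.39 [0.5269 0.0252 0.0411] F [-0.1  0.1 -0.3] op 0.574
22.61 [ 0.3804 -0.2195  0.2494] F [0.5 0.3 0.6] op 0.574
t vial_1 [([0.543, 0.109, 0.096], 0.53), ([0.558, 0.123, 0.06], 0.18)]
t vial_rack [([0.56, 0.128, 0.062], 0.6)]
t stop_plate [([0.494, -0.052, 0.068], 0.62)]
s vial_1 [([0.406, -0.065, 0.043], 0.7), ([0.395, -0.0, 0.042], 0.68), ([0.58, 0.138, 0.08], 0.58), ([0.54, 0.104, 0.08], 0.45), ([0.544, 0.177, 0.08], 0.42)]
s vial_rack [([0.56, 0.081, 0.065], 0.93), ([0.574, 0.14, 0.076], 0.23)]
s stop_plate [([0.487, -0.083, 0.067], 0.94)]
[[309. 235.]
 [314. 110.]
 [ 74. 228.]
 [ 80. 103.]]
(586, 748, 3)
```

View pics/final.png

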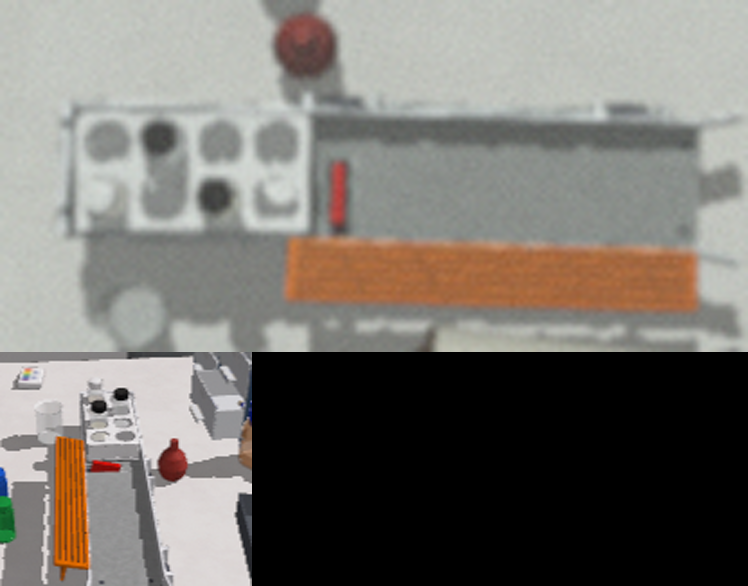

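The rack spans cols 74–312 in the top crop, and the predicted home position is 77–312. The red plate stands up behind it at (339,195), the three capped vials stand in the rack, and the bulb and beaker have not moved. Handing in.

```bash
python3 -c "
from workcell import env
print(env.close_job())"
```

```text
the job is handed in; nothing more can be done
None
```

The job is done and handed in at about 23 s: the last picture shows the rack home against the end stop, its three vials standing, the gate up again behind it, and the bulb and beaker in place; the tin was outside that final crop, but the arm never went near it.

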